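Bring the easel's top holder down to the frame and hold its locking pin home

TASK

Secure the framed painting on the table easel: pull out the knob of the top holder's spring pin, slide the holder down the mast to the lowest hole in which it still stays clear of the frame's top edge, and let the pin go fully home in that hole. Do not shove the frame down and leave the other things on the table alone. Finish while still gripping the knob with the pin fully home: do not let go, a colleague will then tighten the ledge clamp.

Things in the scene. Friction and masses are not known exactly. Their poses are not given: they have to be found in the camera images.
- knob: Black round knob of the top holder's spring pin, 26 mm across, 18 mm tall. Origin: its centre. z: the pin axis, square out of the mast's front face, 25 degrees from vertical, leaning to the easel's foot; x: up along the mast, 25 degrees above level; y: across the easel. Pin home, its centre is 37 mm out from the mast's face, its lower end 20 mm out from the holder's front plate.
- plunger (a joint): Travel of the pin along the knob's z axis, m: 0 = fully home in a hole, 0.007 = its round tip just clears the mast's face, 0.011 = pulled out to its stop. A spring drives it home: 5 N at 0, 9.4 N at the stop. Let go between two holes it rides on the mast's face and snaps in when it meets a hole.
- holder (a joint): Travel of the top holder down the mast, m: 0 = the hole it starts in, growing downwards (along the knob's -x axis). Holes every 20 mm: the pin locks at -0.040, -0.020, 0, 0.020, 0.040, 0.060 and 0.080 (6.5 mm pin in 8.5 mm holes: 1 mm play either way). With the pin out it slides with about 2.5 N of friction and stays where it is left.
- holder_plate (a point): Front plate of the top holder, a grey painted steel sleeve on the mast. Origin: on its front face at the pin axis, 29 mm below the knob's centre when the pin is home; axes as the knob. A steel barrel, 19 mm across, 12 mm high, stands here under the knob. Beside the knob across the easel 70 mm are free; down the mast, 28 mm from the pin axis, a lip rises 17 mm from this face.
- holder_edge (a point): Middle of the top holder's stop face, which looks down the mast to the frame's top edge; 34 mm down the mast from the knob's axis. Axes as the knob. Two flat tongues beside it reach 28 mm further down in front of the frame and do not touch it.
- frame_edge (a point): Middle of the frame's top edge, at its front face. Axes as the knob. The gap holder to frame is holder_edge minus frame_edge along this x axis, 28 to 78 mm at the start. Dark wooden picture frame, 240 mm wide, 150 mm high, 18 mm thick, lying back on the mast in a wooden ledge that only friction clamps: a push of about 13 N moves it down.
- easel: Table easel standing fast: beech base 450 x 216 mm, square aluminium mast 30 x 30 mm leaning back at 25 degrees from level, its upper end ahead and to the left of the robot. Origin: on the table, straight below the point of the mast's face where the pin is at the start (172 mm high). x points to the easel's back, z up.
- ink_dish: White ceramic ink dish, 95 x 75 x 30 mm, loose. Origin: centre of its underside. Leave it alone.
- paperweight: Clear acrylic bar, 250 x 42 x 24 mm, loose. Origin: centre of its underside. Leave it alone.
- brush_pot: Blue ceramic pot, 90 mm across, 110 mm high, with brushes standing up to 255 mm. Origin: centre of its underside. Leave it alone.

How it is judged:
On the way, in this order (a step that is already met when the one before it is completed fails the run):
1. the pin is drawn clear of the hole it starts in (value of joint plunger above 0.0065 m and value of joint holder between -0.005 and 0.005 m), for 0.1 s.
2. the holder is down by the frame (x of holder_edge in the frame of frame_edge below 0.025 m), for 0.1 s.
At the end, for the whole second after the job is handed in: The pin is home in a hole (within 1.5 mm of its full depth), the holder's stop face is less than 25 mm above the frame's top edge, the frame is where it was (within 4 mm), nothing moves, and the fingers still grip the knob (more than 2 N) (value of joint plunger below 0.0015 m and x of holder_edge in the frame of frame_edge between -0.001 and 0.025 m and contact force between the fingers and knob above 2 N and velocity of joint holder between -0.01 and 0.01 m/s and distance of frame_edge from where it was at the start of the episode below 0.004 m); the arm keeps its last pose, push and grip.
It fails at once if the frame is shoved along the mast (distance of frame_edge from where it was at the start of the episode above 0.005 m).
It fails at once if a bystander is pushed more than 25 mm (distance of any of ink_dish, paperweight, brush_pot from where it was at the start of the episode above 0.025 m).
It also fails if it takes over 38 s, if anything falls off the work surface, if the arm or the gripper's body presses on something with over 40 N, if the wrist force passes 120 N, or if a joint passes its speed limit or range.

ROBOT

A 7-joint arm with a two-finger parallel gripper is mounted at the origin on the work surface. World frame = base frame: x ahead of the robot, y to its left, z up, the work surface at z = 0. Lengths are in m, angles in rad, forces in N, time in s.
With the tool pointing down it reaches from about 0.4 to 0.85 m from the base axis. Payload 10.4 kg.
Tool frame: the origin (TCP) lies between the finger pads; the fingertips stand manip.finger_overhang ahead of it and the grasp point (between the pads) lies 11 mm behind it (manip.finger_overhang is the distance from the TCP to the fingertips, in m); x points along the fingers, z is the direction in which the jaws open and shut, and the axes are right-handed (so a half turn about x gives the same grasp; the last joint's range is limited). The gripper opens to 85 mm and grips with 20 to 120 N. Pads are 22 mm wide; open, the fingers measure 114 mm over their backs; the gripper's body (76 mm by 85 mm) begins 54 mm behind the grasp point. The pads swing forward as they close: fully open they stand 13 mm farther back than shut.
Start: joints at [-1.141, 0.332, -0.065, 1.46, 0.022, 1.35, -0.088], TCP at [0.273, 0.562, 0.239] pointing down, gripper open.
Joint ranges: [-2.6, 2.6], [-0.5, 2.12], [-1.47, 1.34], [0.16, 2.42], [-1.27, 4.41], [0.06, 2.06], [-2.6, 2.6]. Speed limits (rad/s): [2.22, 2.22, 2.79, 2.79, 3.14, 3.14, 3.14].

INTERFACE

Orientations are given as a unit quaternion [x, y, z, w].
In Python, from workcell import get_obs, camera, workorder, manip gives the robot as it stands. The module is installed in compiled form; this text tells all that it offers.
- The arm moves only by the tool play_rows, never from a script. Its argument "increments" is text: rows parted by semicolons, each of 4 numbers parted by spaces: the shift along the tool's x, y, z in m, then the turn about the tool's x in rad. A call has 1 to 20 rows; each row shifts and turns the pose as measured when the row begins, along the tool's axes as they then stand; what a row does not reach is not made up. A row lasts 1/10 s, in which the tool goes at most 50 mm and 8.59 degrees, less where a joint would pass 70% of its speed; a pose out of reach is approached as far as the arm can. A call is refused whole if a number of a shift passes 0.05 or a number of a turn 0.15, either way. A call with a gripper value outside its range is refused whole. "hand" is the gripper command: -1 is fully open, 1 is shut, values between are in proportion, set as the call begins (left out, the last holds). The fingers move at their own pace and stop on an object; "squeeze" is the grip in N (left out, the last holds). Time passes only in rows, so rows that do not move let the fingers close. It gives the time, the measured TCP pose, the force and the opening at its end, in the units of the state.
- get_obs(): the state, without advancing time (a new reading comes with each control period).
- camera(name): name is "side" or "top"; returns a dict with "img" (384x512x3 uint8, blue, green, red), "fov_y" (degrees; the focal length in pixels is half the picture's height over the tangent of half this angle, whatever the lens; pixels are square), "cx", "cy" (the principal point, pixels), "R" (3x3) and "t" (3): a world point X has camera coordinates R X + t. Camera axes: x right, y down, z forward; pixel columns grow to the right and rows downward; lengths in m; the calibration is good to about 2 mm. A picture is of the moment at which its call begins. There is no depth.
- workorder.hand_in(): hands the job in, once; it reports no verdict.
The state is a dict: "clock": time; "joint_pos": joint angles; "joint_velocities": joint speeds; "tau": joint torques, N m; "position": TCP position; "ee_rot": TCP orientation; "ft_force": force on the tool from outside, world axes, zero at the start; "torque": the same for the moment, N m; "grip_width": opening from 0.0 (shut) to 1.0 (fully open).
Only numpy, scipy, OpenCV 4.12 (cv2) and the standard library are available. Lean on these libraries where they do the work, as an engineer would, in place of code of your own. Each camera call takes 0.05 s, during which the arm holds its last target.

## Working session

There is one attempt and no reset: what is moved stays moved. The work goes in short steps, Python scripts to look and compute and a tool call to move; the robot and the scene stay as the last step left them, time stands still between calls to the robot, and variables do not carry over. Pictures are saved under pics/ and viewed, and the job is handed in when it is done.

Besides the shell and the picture viewer there is one more tool, called after "Call:" by a JSON object that holds its "name" and its "arguments". play_rows: Moves the arm, as the interface text tells. Its arguments: {"type":"object","properties":{"increments":{"type":"string"},"hand":{"type":"number"},"squeeze":{"type":"number"}},"required":["increments"]}

```bash
mkdir -p pics; python3 - <<'E'
from workcell import get_obs,camera,manip
import cv2,numpy as np
o=get_obs()
for k in o: print(k,np.round(o[k],4))
print(manip.finger_overhang)
for n in("side","top"):
    c=camera(n);cv2.imwrite(f"pics/{n}0.png",c["img"]);print(n,c["fov_y"],c["cx"],c["cy"],np.round(c["R"],4).tolist(),np.round(c["t"],4))
E
```

```text
clock 0.0
joint_pos [-1.1406  0.3329 -0.0647  1.4609  0.0216  1.3499 -0.0885]
joint_velocities [ 0.0001 -0.0008  0.0001  0.0021 -0.0008  0.0015  0.0012]
tau [ 1.00000e-04 -6.25450e+01  4.93000e-02 -3.91612e+01  1.61000e-02
  1.00000e-02 -1.00000e-04]
position [0.2733 0.5617 0.2385]
ee_rot [-0.3753  0.5999  0.3747  0.5991]
ft_force [-0.5262  0.7223 -0.7093]
torque [ 0.0049 -0.0425  0.0054]
grip_width 0.9986
0.008
side 51.27755750878053 255.20944079919323 197.57593429521853 [[0.9763, -0.2163, -0.0069], [-0.1538, -0.671, -0.7253], [0.1523, 0.7092, -0.6884]] [-0.5169  0.1482  1.4933]
top 52.025792781083744 255.03213818965028 195.87909132913651 [[-0.0236, -0.9997, 0.0009], [-0.9981, 0.0235, -0.057], [0.057, -0.0022, -0.9984]] [0.0035 0.5018 1.4904]
```

View pics/side0.png

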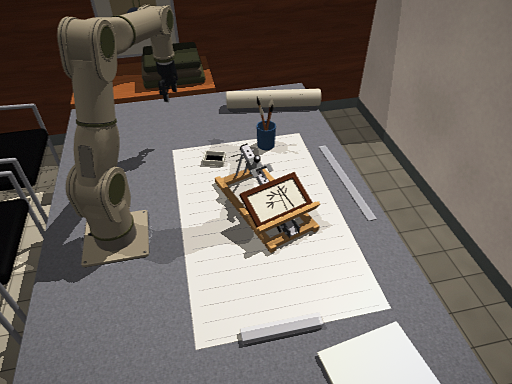

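View pics/top0.png

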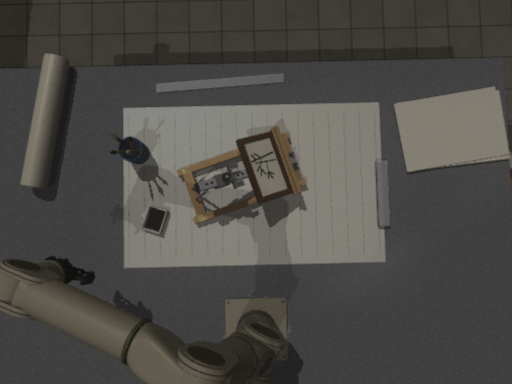

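```bash
python3 - <<'E'
import cv2
a=cv2.imread("pics/side0.png")[135:255,205:325]
b=cv2.imread("pics/top0.png")[125:225,180:310]
cv2.imwrite("pics/sc.png",cv2.resize(a,None,fx=5,fy=5,interpolation=cv2.INTER_CUBIC))
cv2.imwrite("pics/tc.png",cv2.convertScaleAbs(cv2.resize(b,None,fx=6,fy=6,interpolation=cv2.INTER_CUBIC),alpha=1.6))
E
```

```text
(no output)
```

View pics/sc.png

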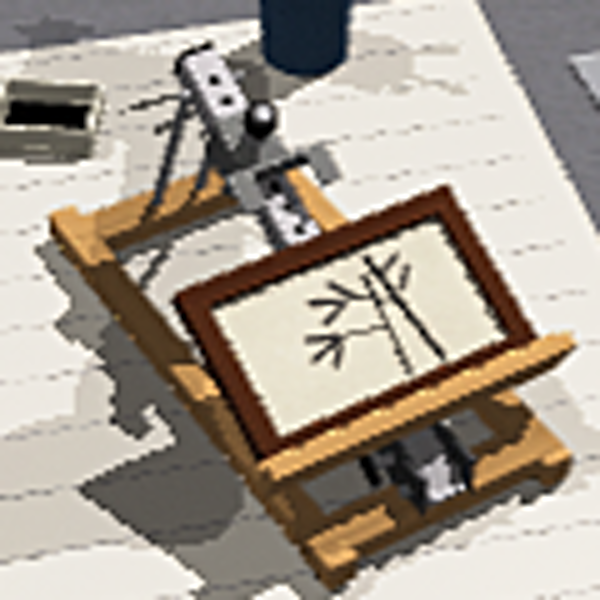

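View pics/tc.png

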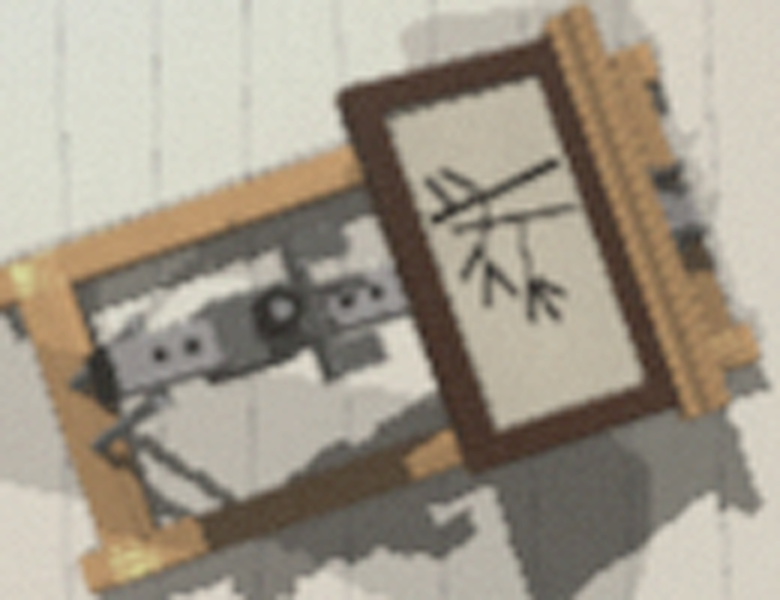

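```bash
python3 - <<'E'
import cv2
a=cv2.imread("pics/side0.png")[145:205,235:305]
b=cv2.imread("pics/top0.png")[130:210,185:275]
cv2.imwrite("pics/sc2.png",cv2.resize(a,None,fx=10,fy=10,interpolation=cv2.INTER_NEAREST))
cv2.imwrite("pics/tc2.png",cv2.convertScaleAbs(cv2.resize(b,None,fx=8,fy=8,interpolation=cv2.INTER_NEAREST),alpha=2.2))
E
```

```text
(no output)
```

View pics/sc2.png

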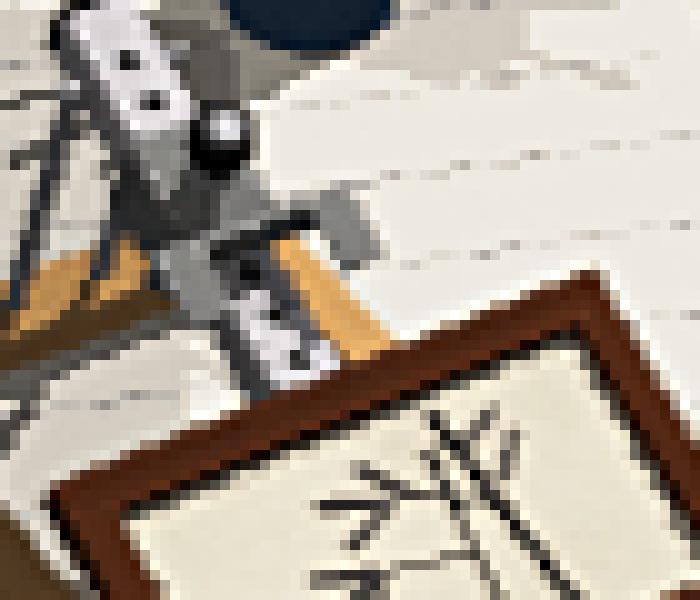

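View pics/tc2.png

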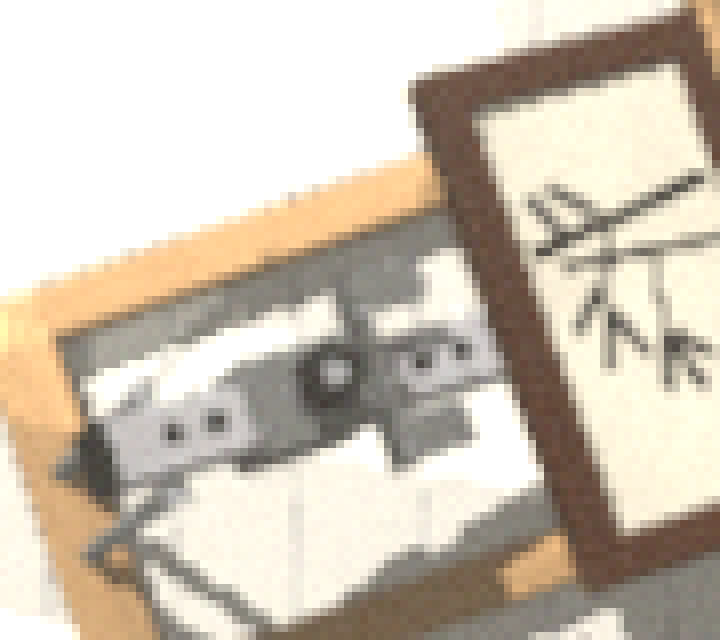

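```bash
cat > h.py <<'E'
import numpy as np
f=lambda fov:192/np.tan(np.radians(fov/2))
C=np.cos(np.radians(25));S=np.sin(np.radians(25))
def proj(c,X):
    p=c["R"]@X+c["t"];F=f(c["fov_y"]);return np.array([c["cx"]+F*p[0]/p[2],c["cy"]+F*p[1]/p[2]])
def axes(psi):
    b=np.array([np.cos(psi),np.sin(psi),0]);u=b*C+np.array([0,0,S]);n=-b*S+np.array([0,0,C]);y=np.cross(n,u);return u,y,n
E
python3 - <<'E'
from h import *
from workcell import camera
from scipy.optimize import least_squares
cs={n:camera(n) for n in("side","top")}
pts=[] # cam, px, kind
def T(n,x,y): 
    return np.array([x/10+234.5,y/10+144.5]) if n=="side" else np.array([x/8+184.5,y/8+129.5])
M=[("side",218,138,"k",0),("top",330,375,"k",0),
("top",173,433,"h",3),("top",215,420,"h",2),("top",422,361,"h",-3),("top",462,350,"h",-4),
("side",130,60,"h",3),("side",155,100,"h",2),("side",297,357,"h",-4),
("side",52,488,"c",1),("side",592,270,"c",-1),("top",412,80,"cb",-1),("top",590,590,"cb",1)]
def model(p,kind,a):
    x,y,psi,e,o,yo=p[:6];u,v,n=axes(psi);P=np.array([x,y,.172])
    if kind=="k":return P+.037*n
    if kind=="h":return P+.02*a*u
    P=P+e*u+yo*v+(o if kind=="c" else o-.018)*n
    return P+a*.12*v*sgn
for sgn in(1,-1):
  for free in (0,1):
    r=lambda p:np.concatenate([proj(cs[n],model(p,k,a)+(p[6:9] if n=="top" else -p[6:9]))-T(n,x,y) for n,x,y,k,a in M]+[p[6:]/.002])
    q=least_squares(lambda p:r(np.r_[p[:4],p[4] if free else .018,p[5:]]),[.45,.1,2.,-.08,.018,0,0,0,0],loss="soft_l1")
    p=q.x;print(sgn,free,q.cost,np.round(p,4));rr=r(p)[:-3].reshape(-1,2)
    if sgn*0==0: print(np.round(rr,1).tolist())
    print("knob",model(p,"k",0),"gap",-.034-p[3],"u,y,n",axes(p[2]))
E
```

```text
1 0 0.9469230639070663 [ 5.5240e-01  1.0490e-01  1.8841e+00 -9.8700e-02 -1.9072e+00 -1.0000e-03
  1.1000e-03 -1.0000e-03 -2.0000e-04]
[[0.2, -0.1], [-0.1, 0.1], [0.0, -0.1], [0.1, -0.0], [0.1, -0.0], [0.1, -0.1], [-0.2, -0.1], [-0.3, 0.1], [0.1, 0.1], [-42.3, 101.8], [-69.2, 110.5], [-86.5, 77.6], [-99.1, 42.5]]
knob [0.55721245 0.09000422 0.20553339] gap 0.06472614452447593 u,y,n (array([-0.2793146 ,  0.86219323,  0.42261826]), array([-0.95132497, -0.30818956,  0.        ]), array([ 0.13024653, -0.4020473 ,  0.90630779]))
1 1 0.8332418641944739 [ 5.5240e-01  1.0480e-01  1.8841e+00 -9.8500e-02  2.0400e-02 -5.0000e-04
  1.1000e-03 -7.0000e-04 -1.0000e-04]
[[0.2, 0.0], [-0.2, 0.1], [-0.1, -0.1], [0.1, -0.0], [0.0, -0.0], [-0.0, -0.1], [-0.2, -0.1], [-0.3, 0.1], [0.1, 0.2], [0.0, 0.0], [0.9, -0.1], [-0.1, 0.3], [-0.0, 0.3]]
knob [0.5571702  0.08992788 0.20553339] gap 0.06450867358728411 u,y,n (array([-0.27933059,  0.86218804,  0.42261826]), array([-0.95131925, -0.30820721,  0.        ]), array([ 0.130254  , -0.40204489,  0.90630779]))
-1 0 307.75189270464693 [ 5.5250e-01  1.0490e-01  1.
[... 311 characters left out ...]
625454713971 u,y,n (array([-0.25698362,  0.86911059,  0.42261826]), array([-0.95895744, -0.28355006,  0.        ]), array([ 0.11983343, -0.40527292,  0.90630779]))
-1 1 292.1866234605567 [ 5.5250e-01  1.0500e-01  1.8669e+00 -1.8840e-01 -1.9050e-01 -2.4910e-01
  8.0000e-04 -9.0000e-04 -3.0000e-04]
[[0.3, -0.1], [-0.1, 0.2], [-0.1, -0.3], [0.0, -0.1], [0.1, 0.3], [0.1, 0.3], [0.2, -0.2], [-0.0, -0.0], [-0.1, 0.2], [97.6, -0.7], [-1.6, 40.2], [0.7, 10.2], [-39.5, -107.7]]
knob [0.55710884 0.08999737 0.20553339] gap 0.15436278105815265 u,y,n (array([-0.26442237,  0.86687636,  0.42261826]), array([-9.56492229e-01, -2.91757803e-01,  1.38777878e-17]), array([ 0.12330218, -0.40423108,  0.90630779]))
```

```bash
cat >> h.py <<'E'
from scipy.spatial.transform import Rotation as Ro
PSI=1.8841
U,Y,N=axes(PSI); K0=np.array([.5572,.0900,.2055])
def st():
    from workcell import get_obs
    o=get_obs();R=Ro.from_quat(o["ee_rot"]).as_matrix();return o,R
E
python3 - <<'E'
from h import *
o,R=st();print(np.round(R,3));p=o["position"]
z=R[:,2];y=R[:,1]
for s in(1,-1):
    t=s*Y; print("turn",np.arctan2(-(t@y),t@z))
print("U,N in tool",R.T@U,R.T@N)
h=np.array([K0[0],K0[1],.30]); print("shift to above",R.T@(h-p))
from workcell import camera
c=camera("top");F=f(c["fov_y"])
for n,px,z0 in(("pot",(133,150),.11),("dish",(155,220),.02)):
    d=c["R"].T@np.array([(px[0]-c["cx"])/F,(px[1]-c["cy"])/F,1]);o0=-c["R"].T@c["t"];print(n,o0+d*(z0-o0[2])/d[2])
E
```

```text
[[-0.    -0.899  0.437]
 [-0.001  0.437  0.899]
 [-1.     0.    -0.001]]
turn -2.3368904459993507
turn 0.8047022075904428
U,N in tool [-0.4231516   0.62836727  0.65276129] [-0.90605872 -0.29301108 -0.3052902 ]
shift to above [-0.06091813 -0.46167735 -0.30014887]
pot [0.67218704 0.42770039 0.11      ]
dish [0.418653   0.37349482 0.02      ]
```

Call:
{"name": "play_rows", "arguments": {"increments": "-0.04 0 0;"}}

```text
$.increments[0]: bad value
```

Call:
{"name": "play_rows", "arguments": {"increments": "-0.03 0 0 0; 0 -0.033 -0.0215 0; 0 -0.033 -0.0215 0; 0 -0.033 -0.0215 0; 0 -0.033 -0.0215 0; 0 -0.033 -0.0215 0; 0 -0.033 -0.0215 0; 0 -0.033 -0.0215 0; 0 -0.033 -0.0215 0; 0 -0.033 -0.0215 0; 0 -0.033 -0.0215 0; 0 -0.033 -0.0215 0; 0 -0.033 -0.0215 0; 0 0 0 0", "hand": -1}}

```text
clock: 1.65
position: [0.524, 0.1406, 0.2686]
ee_rot: [-0.376, 0.599, 0.376, 0.598]
ft_force: [-1.2, 0.0, 0.6]
grip_width: 0.998
```

Call:
{"name": "play_rows", "arguments": {"increments": "0 0 0 0.115; 0 0 0 0.115; 0 0 0 0.115; 0 0 0 0.115; 0 0 0 0.115; 0 0 0 0.115; 0 0 0 0.115; 0 0 0 0"}}

```text
clock: 2.45
position: [0.5231, 0.1409, 0.268]
ee_rot: [-0.1, 0.701, 0.099, 0.699]
ft_force: [-0.4, 0.5, -1.0]
grip_width: 1.004
```

```bash
cat > s.py <<'E'
from h import *
import sys
dep=float(sys.argv[1]) if len(sys.argv)>1 else 0
o,R=st();p=o["position"];print("t",o["clock"],"q",np.round(o["joint_pos"],3),"w",o["grip_width"],"F",np.round(o["ft_force"],2))
print("yaw err",np.arctan2(Y@R[:,1],-Y@R[:,2]), "x",np.round(R[:,0],4))
g=p-.011*R[:,0]
d=K0-g; print("knob - grasp: tool",np.round(R.T@d,4)," grasp rel knob u,y,n",np.round([-d@U,-d@Y,-d@N],4))
print("U",np.round(R.T@U,3),"N",np.round(R.T@N,3),"F uyn",np.round([o["ft_force"]@U,o["ft_force"]@Y,o["ft_force"]@N],2))
E
python3 s.py
```

```text
t 2.45 q [-0.648  0.131  0.332  1.655 -0.043  1.366 -0.027] w 1.0042101071899876 F [-0.35  0.47 -1.05]
yaw err -0.030977584766235598 x [-0.0026 -0.0011 -1.    ]
knob - grasp: tool [ 0.0735 -0.0583  0.0187]  grasp rel knob u,y,n [0.0844 0.0167 0.0417]
U [-0.423  0.906 -0.029] N [-0.906 -0.423  0.011] F uyn [ 0.06  0.19 -1.19]
```

Call:
{"name": "play_rows", "arguments": {"increments": "0 -0.02 0.006 0.031; 0 -0.02 0.0065 0; 0 -0.018 0.006 0; 0 0 0 0; 0 0 0 0"}}

```text
clock: 2.95
position: [0.5577, 0.0871, 0.2678]
ee_rot: [-0.093, 0.702, 0.093, 0.7]
ft_force: [-0.1, -1.0, 0.0]
grip_width: 1.0
```

```bash
python3 s.py; python3 - <<'E'
from workcell import camera
import cv2
a=camera("side")["img"][95:215,195:325]; b=camera("top")["img"][130:220,185:285]
cv2.imwrite("pics/s1.png",cv2.resize(a,None,fx=5,fy=5,interpolation=cv2.INTER_CUBIC))
cv2.imwrite("pics/t1.png",cv2.convertScaleAbs(cv2.resize(b,None,fx=6,fy=6,interpolation=cv2.INTER_CUBIC),alpha=1.8))
E
```

```text
t 2.95 q [-0.569  0.186  0.384  1.6   -0.07   1.373  0.086] w 0.9996985826927912 F [-0.09 -1.01  0.02]
yaw err -0.04942192058060943 x [-0.0026 -0.0014 -1.    ]
knob - grasp: tool [0.0733 0.003  0.0004]  grasp rel knob u,y,n [0.0283 0.0004 0.0676]
U [-0.423  0.905 -0.046] N [-0.906 -0.423  0.018] F uyn [-0.83  0.4   0.41]
```

View pics/s1.png

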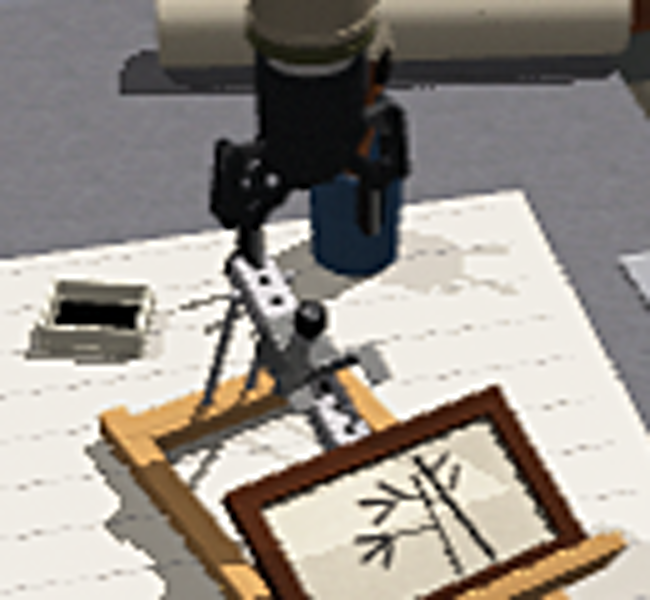

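View pics/t1.png

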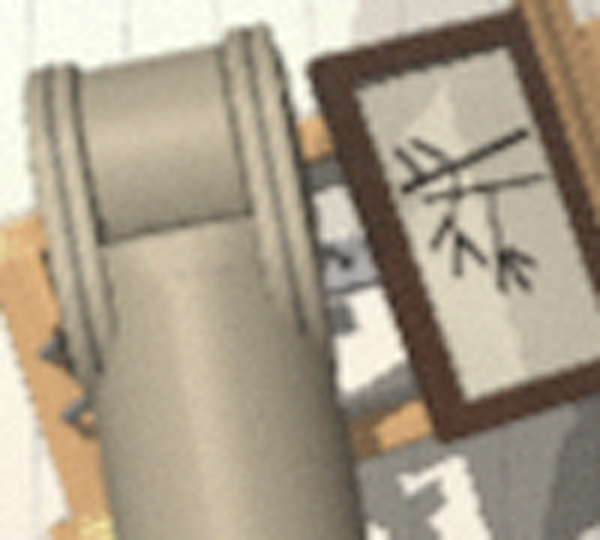

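Call:
{"name": "play_rows", "arguments": {"increments": "0 0.003 0 -0.049; 0.02 0 0 0; 0.02 0 0 0; 0.02 0 0 0; 0.01 0 0 0; 0 0 0 0; 0 0 0 0"}}

```text
clock: 3.75
position: [0.5556, 0.0955, 0.1973]
ee_rot: [-0.114, 0.698, 0.115, 0.698]
ft_force: [-0.5, 0.2, -1.0]
grip_width: 1.002
```

```bash
python3 s.py; python3 - <<'E'
from workcell import camera
import cv2
a=camera("side")["img"][115:205,205:315]
cv2.imwrite("pics/s2.png",cv2.resize(a,None,fx=7,fy=6.5,interpolation=cv2.INTER_CUBIC))
E
```

```text
t 3.75 q [-0.566  0.227  0.366  1.703 -0.087  1.228  0.147] w 1.0024280952449618 F [-0.53  0.21 -1.02]
yaw err 0.012590342249248071 x [-5.0e-04  1.5e-03 -1.0e+00]
knob - grasp: tool [ 0.0028 -0.0057 -0.0002]  grasp rel knob u,y,n [ 0.0064 -0.0002  0.0002]
U [-0.421  0.907  0.011] N [-0.907 -0.421 -0.005] F uyn [-0.11  0.44 -1.08]
```

View pics/s2.png

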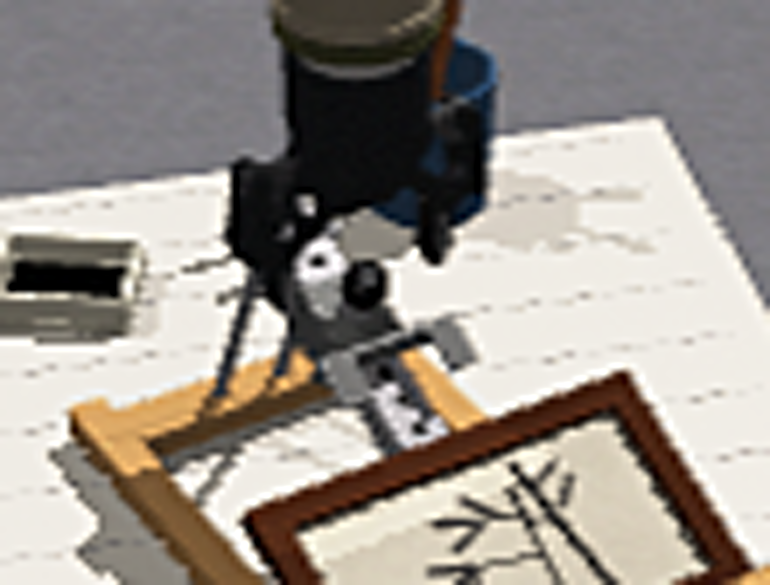

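Call:
{"name": "play_rows", "arguments": {"increments": "0.0025 -0.0055 0 0.012; 0 0 0 0; 0 0 0 0"}}

```text
clock: 4.1
position: [0.5586, 0.09, 0.1969]
ee_rot: [-0.109, 0.697, 0.111, 0.7]
ft_force: [-0.4, 0.1, -0.5]
grip_width: 1.002
```

```bash
python3 s.py
```

```text
t 4.1 q [-0.559  0.23   0.371  1.701 -0.09   1.224  0.146] w 1.002030310505212 F [-0.41  0.12 -0.52]
yaw err -0.0005028956785635345 x [ 0.0027  0.0025 -1.    ]
knob - grasp: tool [ 0.0023  0.0005 -0.0013]  grasp rel knob u,y,n [ 0.0006 -0.0013  0.0023]
U [-0.421  0.907  0.001] N [-0.907 -0.421  0.003] F uyn [-0.    0.35 -0.57]
```

Call:
{"name": "play_rows", "arguments": {"increments": "0.002 0 -0.001 0; 0 0 0 0; 0 0 0 0; 0 0 0 0; 0 0 0 0; 0 0 0 0; 0 0 0 0; 0 0 0 0; 0 0 0 0; 0 0 0 0", "hand": 1, "squeeze": 60}}

```text
clock: 5.1
position: [0.5577, 0.0894, 0.1954]
ee_rot: [-0.109, 0.697, 0.111, 0.7]
ft_force: [-0.9, -0.5, 0.5]
grip_width: 0.283
```

```bash
python3 s.py
```

```text
t 5.1 q [-0.559  0.228  0.371  1.706 -0.09   1.22   0.146] w 0.28250006583519455 F [-0.92 -0.47  0.49]
yaw err -0.0007192016881248431 x [ 0.0033  0.0026 -1.    ]
knob - grasp: tool [ 0.0009  0.0007 -0.0003]  grasp rel knob u,y,n [-0.0003 -0.0003  0.0011]
U [-0.421  0.907  0.001] N [-0.907 -0.421  0.004] F uyn [0.06 1.02 0.51]
```

Call:
{"name": "play_rows", "arguments": {"increments": "-0.003 -0.0013 0 0; -0.003 -0.0013 0 0; 0 0 0 0"}}

```text
clock: 5.4
position: [0.5583, 0.0874, 0.2]
ee_rot: [-0.11, 0.698, 0.111, 0.699]
ft_force: [3.1, 2.1, -9.3]
grip_width: 0.282
```

```bash
python3 s.py
```

```text
t 5.4 q [-0.557  0.226  0.373  1.699 -0.089  1.231  0.15 ] w 0.28248755680227766 F [ 3.11  2.06 -9.28]
yaw err -0.00014779607446263542 x [ 0.0021  0.0025 -1.    ]
knob - grasp: tool [ 0.0055  0.0028 -0.0002]  grasp rel knob u,y,n [-0.0003 -0.0002  0.0062]
U [-0.421  0.907  0.001] N [-0.907 -0.421  0.003] F uyn [-3.01 -3.6  -8.83]
```

Call:
{"name": "play_rows", "arguments": {"increments": "-0.003 -0.0013 0 0; -0.002 -0.001 0 0; 0 0 0 0"}}

```text
clock: 5.7
position: [0.5588, 0.0856, 0.2042]
ee_rot: [-0.11, 0.698, 0.111, 0.699]
ft_force: [4.0, 3.0, -9.6]
grip_width: 0.282
```

```bash
python3 s.py
```

```text
t 5.7 q [-0.555  0.224  0.375  1.692 -0.088  1.24   0.154] w 0.282186083593321 F [ 3.96  2.97 -9.61]
yaw err 0.0005173704404747055 x [ 0.0012  0.0025 -1.    ]
knob - grasp: tool [ 0.0097  0.0047 -0.0002]  grasp rel knob u,y,n [-0.0002 -0.0002  0.0107]
U [-0.421  0.907  0.001] N [-0.907 -0.421  0.002] F uyn [-2.61 -4.68 -9.38]
```

Call:
{"name": "play_rows", "arguments": {"increments": "0 0 0 0; 0 0 0 0; 0.002 -0.0045 0 0; 0.002 -0.0045 0 0; 0 0 0 0"}}

```text
clock: 6.2
position: [0.5608, 0.0796, 0.1995]
ee_rot: [-0.11, 0.698, 0.114, 0.698]
ft_force: [4.1, 1.8, -8.6]
grip_width: 0.281
```

```bash
python3 s.py
```

```text
t 6.2 q [-0.543  0.231  0.378  1.694 -0.096  1.233  0.174] w 0.2808806052684492 F [ 4.08  1.78 -8.63]
yaw err 0.003572475976037411 x [-7.0e-04  5.5e-03 -1.0e+00]
knob - grasp: tool [ 0.0051  0.011  -0.0002]  grasp rel knob u,y,n [-0.0079 -0.0002  0.0092]
U [-0.418  0.909  0.004] N [-0.909 -0.418 -0.001] F uyn [-3.26 -4.43 -8.  ]
```

```bash
cat > im.py <<'E'
import sys,cv2
from workcell import camera
a=camera("side")["img"][145:205,235:305]
cv2.imwrite(sys.argv[1],cv2.resize(a,None,fx=10,fy=10,interpolation=cv2.INTER_CUBIC))
E
python3 im.py pics/s3.png
```

```text
(no output)
```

View pics/s3.png

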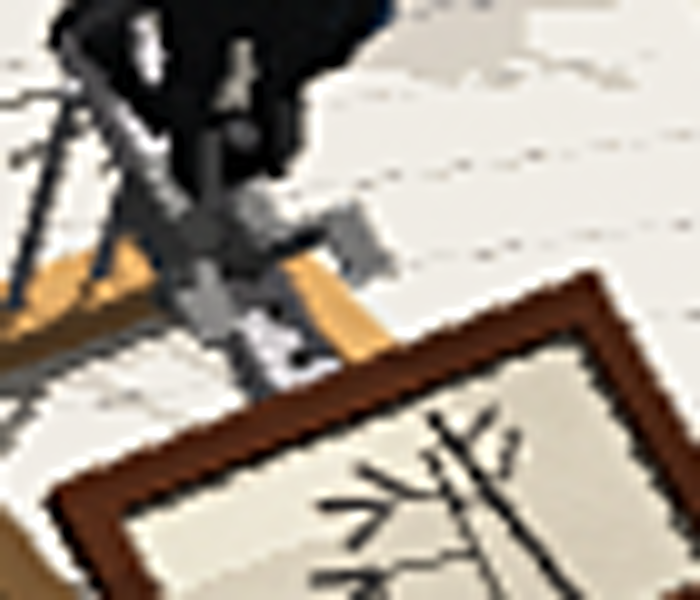

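Call:
{"name": "play_rows", "arguments": {"increments": "-0.001 -0.0005 0 0; 0.0013 -0.0048 0 0; 0.0013 -0.0048 0 0; 0.0013 -0.0048 0 0; 0 0 0 0"}}

```text
clock: 6.75
position: [0.5643, 0.0687, 0.1967]
ee_rot: [-0.109, 0.699, 0.116, 0.697]
ft_force: [4.4, 2.7, -9.5]
grip_width: 0.281
```

```bash
python3 s.py
```

```text
t 6.75 q [-0.525  0.24   0.385  1.69  -0.106  1.231  0.206] w 0.2812560459978592 F [ 4.42  2.66 -9.49]
yaw err 0.007355061311201201 x [-0.0032  0.0097 -0.9999]
knob - grasp: tool [ 0.0024  0.0225 -0.0001]  grasp rel knob u,y,n [-0.0195 -0.0002  0.0115]
U [-0.413  0.911  0.007] N [-0.911 -0.413 -0.003] F uyn [-2.95 -5.03 -9.1 ]
```

Call:
{"name": "play_rows", "arguments": {"increments": "0.0017 -0.0047 0 0; 0.0017 -0.0047 0 0; 0.0017 -0.0047 0 0; 0.0017 -0.0047 0 0; 0 0 0 0"}}

```text
clock: 7.25
position: [0.5688, 0.0551, 0.1895]
ee_rot: [-0.109, 0.699, 0.12, 0.696]
ft_force: [4.9, 2.2, -10.6]
grip_width: 0.283
```

```bash
python3 s.py
```

```text
t 7.25 q [-0.5    0.256  0.392  1.689 -0.12   1.222  0.248] w 0.2827430218147841 F [  4.93   2.15 -10.61]
yaw err 0.011868123086281821 x [-0.0069  0.0152 -0.9999]
knob - grasp: tool [-0.0044  0.037   0.0002]  grasp rel knob u,y,n [-0.0356 -0.0003  0.0111]
U [-0.408  0.913  0.01 ] N [-0.913 -0.408 -0.007] F uyn [-4.   -5.36 -9.84]
```

Call:
{"name": "play_rows", "arguments": {"increments": "0.0016 -0.0047 0 0; 0.0016 -0.0047 0 0; 0.0016 -0.0047 0 0; 0.0016 -0.0047 0 0; 0 0 0 0"}}

```text
clock: 7.75
position: [0.5733, 0.0411, 0.1826]
ee_rot: [-0.108, 0.7, 0.124, 0.695]
ft_force: [3.7, 1.4, -9.7]
grip_width: 0.284
```

```bash
python3 s.py; python3 im.py pics/s4.png
```

```text
t 7.75 q [-0.474  0.273  0.399  1.685 -0.134  1.215  0.289] w 0.28425537057502276 F [ 3.75  1.39 -9.74]
yaw err 0.015874203776333272 x [-0.0107  0.0202 -0.9997]
knob - grasp: tool [-0.0108  0.052   0.0005]  grasp rel knob u,y,n [-0.0519 -0.0003  0.011 ]
U [-0.402  0.915  0.013] N [-0.916 -0.402 -0.01 ] F uyn [-3.96 -3.99 -8.9 ]
```

View pics/s4.png

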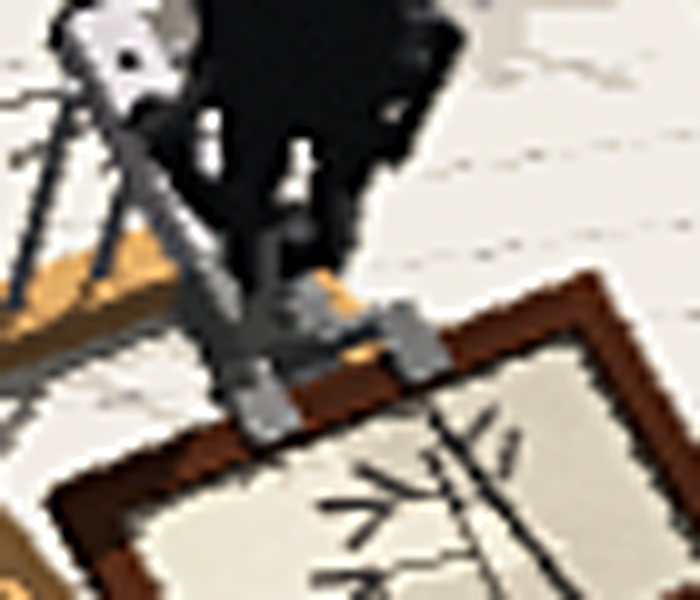

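Call:
{"name": "play_rows", "arguments": {"increments": "0.0013 -0.0038 0 0; 0.0013 -0.0038 0 0; 0 0 0 0; 0 0 0 0"}}

```text
clock: 8.2
position: [0.5751, 0.0357, 0.1798]
ee_rot: [-0.108, 0.7, 0.125, 0.694]
ft_force: [2.2, 2.8, -9.7]
grip_width: 0.285
```

```bash
python3 s.py
```

```text
t 8.2 q [-0.464  0.28   0.401  1.683 -0.14   1.213  0.305] w 0.28474999968700787 F [ 2.24  2.76 -9.7 ]
yaw err 0.017742537291785838 x [-0.0123  0.022  -0.9997]
knob - grasp: tool [-0.0132  0.0578  0.0006]  grasp rel knob u,y,n [-0.0583 -0.0004  0.011 ]
U [-0.4    0.916  0.014] N [-0.916 -0.4   -0.012] F uyn [-2.35 -2.98 -9.61]
```

Call:
{"name": "play_rows", "arguments": {"increments": "0.0008 -0.002 0 0; 0 0 0 0; 0.0018 0.0008 0 0; 0 0 0 0"}}

```text
clock: 8.6
position: [0.5753, 0.0353, 0.1773]
ee_rot: [-0.108, 0.7, 0.125, 0.694]
ft_force: [2.6, 2.8, -8.7]
grip_width: 0.283
```

```bash
python3 s.py
```

```text
t 8.6 q [-0.462  0.283  0.401  1.686 -0.142  1.208  0.308] w 0.2827085009141094 F [ 2.58  2.78 -8.73]
yaw err 0.01840746094822562 x [-0.0127  0.0227 -0.9997]
knob - grasp: tool [-0.0157  0.0584  0.0006]  grasp rel knob u,y,n [-0.0598 -0.0004  0.0089]
U [-0.399  0.917  0.015] N [-0.917 -0.399 -0.012] F uyn [-2.01 -3.31 -8.69]
```

Call:
{"name": "play_rows", "arguments": {"increments": "0.002 0.0003 0 0; 0.0018 0.0008 0 0; 0 0 0 0"}}

```text
clock: 8.9
position: [0.5748, 0.0368, 0.1736]
ee_rot: [-0.108, 0.7, 0.126, 0.694]
ft_force: [2.6, 3.4, -6.9]
grip_width: 0.284
```

```bash
python3 s.py
```

```text
t 8.9 q [-0.463  0.285  0.399  1.691 -0.143  1.201  0.307] w 0.28430817811978687 F [ 2.64  3.41 -6.94]
yaw err 0.01863623290015632 x [-0.0126  0.0231 -0.9997]
knob - grasp: tool [-0.0194  0.0568  0.0006]  grasp rel knob u,y,n [-0.0599 -0.0004  0.0048]
U [-0.399  0.917  0.015] N [-0.917 -0.399 -0.012] F uyn [-0.73 -3.56 -7.31]
```

Call:
{"name": "play_rows", "arguments": {"increments": "0.0018 0.0008 0 0; 0.0018 0.0008 0 0; 0 0 0 0; 0 0 0 0"}}

```text
clock: 9.3
position: [0.5744, 0.0381, 0.1705]
ee_rot: [-0.108, 0.7, 0.125, 0.695]
ft_force: [1.4, 2.4, -5.2]
grip_width: 0.278
```

```bash
python3 s.py
```

```text
t 9.3 q [-0.465  0.287  0.398  1.696 -0.144  1.194  0.304] w 0.2775412275216798 F [ 1.39  2.43 -5.23]
yaw err 0.018319754661768918 x [-0.0119  0.023  -0.9997]
knob - grasp: tool [-0.0226  0.0555  0.0005]  grasp rel knob u,y,n [-0.0599 -0.0004  0.0014]
U [-0.399  0.917  0.015] N [-0.917 -0.399 -0.011] F uyn [-0.5  -2.08 -5.53]
```

Call:
{"name": "play_rows", "arguments": {"increments": "0.001 0.0004 0 0; 0.001 0.0004 0 0; 0 0 0 0; 0 0 0 0"}}

```text
clock: 9.7
position: [0.5746, 0.0376, 0.1699]
ee_rot: [-0.108, 0.7, 0.125, 0.695]
ft_force: [-0.3, 1.8, -2.3]
grip_width: 0.281
```

```bash
python3 s.py
```

```text
t 9.7 q [-0.465  0.287  0.398  1.698 -0.143  1.191  0.303] w 0.2807568480527874 F [-0.29  1.81 -2.32]
yaw err 0.017040060020017025 x [-0.0103  0.0223 -0.9997]
knob - grasp: tool [-0.0232  0.0561  0.0005]  grasp rel knob u,y,n [-0.0607 -0.0004  0.0011]
U [-0.4    0.916  0.014] N [-0.916 -0.4   -0.01 ] F uyn [ 0.66 -0.28 -2.86]
```

Call:
{"name": "play_rows", "arguments": {"increments": "0.001 0.0004 0 0; 0.001 0.0004 0 0; 0.0005 0 0 0; 0 0 0 0; 0 0 0 0; 0 0 0 0"}}

```text
clock: 10.3
position: [0.5747, 0.0373, 0.1697]
ee_rot: [-0.108, 0.699, 0.124, 0.696]
ft_force: [-1.5, 0.7, 1.6]
grip_width: 0.283
```

```bash
python3 s.py; python3 im.py pics/s5.png;python3 - <<'E'
from workcell import camera
import cv2
cv2.imwrite("pics/t5.png",cv2.convertScaleAbs(cv2.resize(camera("top")["img"][110:230,110:290],None,fx=4,fy=4,interpolation=cv2.INTER_CUBIC),alpha=1.8))
E
```

```text
t 10.3 q [-0.465  0.286  0.399  1.699 -0.143  1.189  0.303] w 0.2827830778950077 F [-1.51  0.7   1.59]
yaw err 0.016179805900130472 x [-0.0087  0.0221 -0.9997]
knob - grasp: tool [-0.0234  0.0563  0.0004]  grasp rel knob u,y,n [-0.061  -0.0005  0.0011]
U [-0.401  0.916  0.014] N [-0.916 -0.401 -0.008] F uyn [1.69 1.22 0.97]
```

View pics/s5.png

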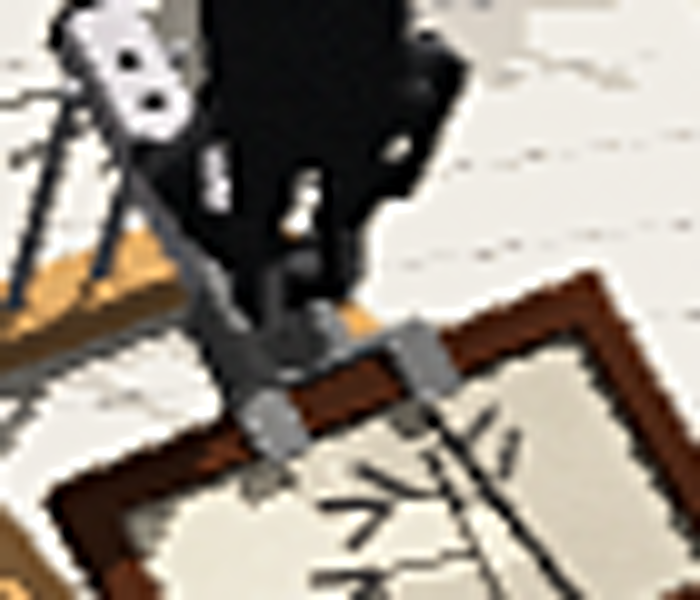

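View pics/t5.png

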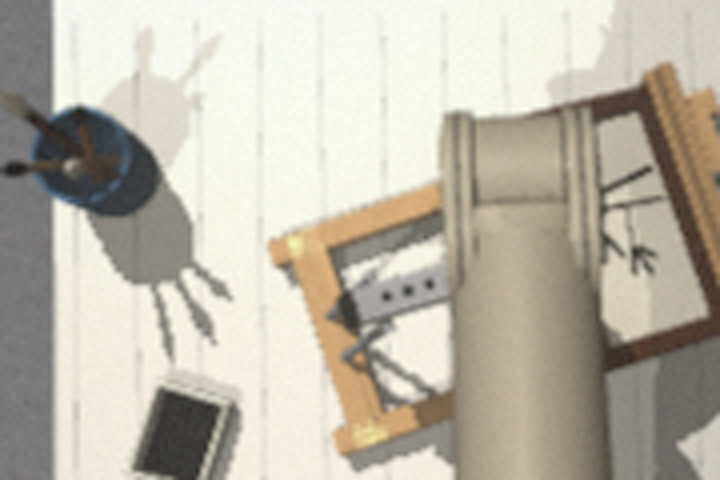

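```bash
python3 - <<'E'
from workcell import workorder,get_obs
print(workorder.hand_in());o=get_obs();print(o["clock"],o["grip_width"],o["ft_force"],o["position"])
E
```

```text
the job is handed in; nothing more can be done
None
the job is handed in; nothing more can be done
```

I pulled the knob out about 9.6 mm at the starting hole and slid the holder three holes down, to the 60 mm hole. I then let the pin go home there and handed the job in at about 10.3 s, still gripping the knob. No verdict is reported.

- **Gap to the frame:** I measured 64.5 mm at the start, so about 4 mm should remain. The next hole down (80 mm) would have run into the frame. The 4 mm is calculated from the fit to the starting pictures; the last side picture only shows the stop face just above the frame's top edge.
- **Pin:** The grip point is back at its starting height above the mast (1.1 mm on the same reading). The spring pull fell from 9–10 N to 5.5 N as the pin went in. A little extra pushing then took it to about 1 N the other way with almost no further movement, so the pin had bottomed. I take the pin to be home from these two signs; I could not see it.
- **Holder position:** It last read 60.7 mm, within the 1 mm of play in the hole.
- **Grip:** The grip was set to 60 N, and the fingers stayed at about 0.28 opening on the knob throughout. The total force at the wrist was about 2.3 N at the end.
- **Frame and other things:** In the last pictures the frame's top corners are at the same pixels as at the start. The ink dish and brush pot look undisturbed. The paperweight was outside those last crops, but the arm never went near it.

The tool had tilted about 1.4° by the end, and its yaw was off by 0.016 rad. I did not correct either, and neither seemed to affect the grip or the pin.

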